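# Pack the last housing and book the tray on the tally console

## Task

Put the loose black camera housing upright into the empty cell of the red packing tray and let go. Then book the tray on the grey console, gently pressing one key at a time well down and letting it come up again: first the round key, then the square key, then the long bar key, which you hold down for one second. Do not press the plus-shaped key, press nothing before the housing is in, and leave everything else where it is.

Things in the scene. Friction and masses are not known exactly. Their poses are not given: they have to be found in the camera images.
- housing: Loose black cylindrical camera housing standing upright, 95 mm tall, diameter 36 mm above a 44 mm foot flange (lowest 17 mm), about 150 g. Origin: centre of its underside, z up its axis.
- tray: Red packing tray, fixed, 150 x 150 mm, 45 mm high, walls and dividers 6 mm, floor 6 mm; 2 x 2 cells, each 66 mm square, their centres at x = +-36, y = +-36 mm of its origin. Origin: centre of its underside. Three cells hold housings of the same kind, which stand 56 mm out of the tray.
- empty_cell: Thin grey label (40 mm square) on the floor of the tray's empty cell. Origin: centre of that cell, on the floor where the housing is to stand (6 mm above the table); axes parallel to the tray's.
- console: Grey tally console, a fixed flat box 130 (x) x 262 (y) x 50 (z) mm. Origin: centre of its underside. Its four keys stand in one row along its y axis, 58 mm apart, 12 mm to the -x side of its middle; which key is where in the row changes.
- round_key: The round key, fixed on the console. Origin: middle of its base plate's underside, on the console's top face; axes as the console's. Black base plate 40 x 40 mm, 5 mm thick; centred on it a plain white cap, a disc of 28 mm diameter, on a screw-in stem: its top stands 18 to 40 mm above this origin, different for each key and each time, not reported: feel for it.
- square_key: The square key, fixed on the console. Origin: middle of its base plate's underside, on the console's top face; axes as the console's. Black base plate 54 (x) x 40 (y) mm, 5 mm thick; centred on it a plain white cap, 27 x 27 mm, on a screw-in stem: its top stands 18 to 40 mm above this origin, different for each key and each time, not reported: feel for it.
- bar_key: The long bar key, fixed on the console. Origin: middle of its base plate's underside, on the console's top face; axes as the console's. Black base plate 54 (x) x 40 (y) mm, 5 mm thick; centred on it a plain white cap, 48 mm along x, 18 mm wide, on a screw-in stem: its top stands 18 to 40 mm above this origin, different for each key and each time, not reported: feel for it.
- plus_key: The plus-shaped key, fixed on the console. Origin: middle of its base plate's underside, on the console's top face; axes as the console's. Black base plate 54 (x) x 40 (y) mm, 5 mm thick; centred on it a plain white cap, two crossed bars 36 x 12 mm, on a screw-in stem: its top stands 18 to 40 mm above this origin, different for each key and each time, not reported: feel for it. Not to be pressed.
- round_cap (a joint): How far the round key's cap is pressed: 0 up, 0.010 (m) at its stop, taken as pressed from 0.006 on; the spring gives 2 N at first, 5.6 N at 0.006 and 8 N at the stop. The key must not be pushed harder than 25 N.
- square_cap (a joint): How far the square key's cap is pressed: 0 up, 0.010 (m) at its stop, taken as pressed from 0.006 on; the spring gives 2 N at first, 5.6 N at 0.006 and 8 N at the stop. The key must not be pushed harder than 25 N.
- bar_cap (a joint): How far the bar key's cap is pressed: 0 up, 0.010 (m) at its stop, taken as pressed from 0.006 on; the spring gives 2 N at first, 5.6 N at 0.006 and 8 N at the stop. The key must not be pushed harder than 25 N.
- plus_cap (a joint): How far the plus key's cap is pressed: 0 up, 0.010 (m) at its stop, taken as pressed from 0.006 on; the spring gives 2 N at first, 5.6 N at 0.006 and 8 N at the stop. The key must not be pushed harder than 25 N.
- packed0: A housing like the loose one, already packed upright in the tray; leave it. Origin: centre of its underside.
- packed1: A housing like the loose one, already packed upright in the tray; leave it. Origin: centre of its underside.
- packed2: A housing like the loose one, already packed upright in the tray; leave it. Origin: centre of its underside.
- driver: Screwdriver lying on the table, bystander.
- tape: Roll of tape lying flat, 90 mm across, 24 mm high, bystander.
- flange: Black stubby flange part, 60 mm across, 28 mm high, bystander.
- pot: Small white screw-top pot, 44 mm across, 60 mm high, bystander.
There are look-alikes about, which are no part of the job. Leave any blue, turquoise or white look-alike of the housing alone.

How it is judged:
On the way, in this order (a step that is already met when the one before it is completed fails the run):
1. the housing stands upright in the empty cell, released (horizontal distance between housing and empty_cell below 0.02 m and z of housing in the frame of empty_cell between -0.005 and 0.005 m and angle between housing's own z axis and vertical below 0.1 rad and contact force between the fingers and housing below 0.1 N and linear speed of housing below 0.02 m/s), for 0.2 s.
2. the round key is pressed well down (6 mm or more of its 10 mm) (value of joint round_cap above 0.006 m), for 0.05 s.
3. all keys are up again (value of joint each of round_cap, square_cap, bar_cap, plus_cap below 0.0015 m), for 0.05 s.
4. the square key is pressed well down (6 mm or more) (value of joint square_cap above 0.006 m), for 0.05 s.
5. all keys are up again (all of step 3), for 0.05 s.
6. the bar key is held well down (6 mm or more) for a second (0.8 s or more) (value of joint bar_cap above 0.006 m), for 0.8 s.
At the end, for the whole second after the job is handed in: The housing stands upright (within 0.1 rad) on the floor of the cell that was empty, within 20 mm of its centre, released and at rest; all four keys are up again (within 1.5 mm) (all of step 1 and all of step 5); the robot touches nothing.
It fails at once if the plus-shaped key is pressed (over 2 mm), or any key (over 3 mm) while the housing is not in its cell ((value of joint any of round_cap, square_cap, bar_cap, plus_cap above 0.003 m and not (horizontal distance between housing and empty_cell below 0.02 m and z of housing in the frame of empty_cell between -0.005 and 0.005 m and angle between housing's own z axis and vertical below 0.1 rad)) or value of joint plus_cap above 0.002 m).
It fails at once if two keys are down at once (over 2 mm each) (value of joint each of round_cap, square_cap above 0.002 m or value of joint each of round_cap, bar_cap above 0.002 m or value of joint each of square_cap, bar_cap above 0.002 m).
It fails at once if a key is pushed harder than 25 N (contact force between any of the arm, the fingers and round_key above 25 N or contact force between any of the arm, the fingers and square_key above 25 N or contact force between any of the arm, the fingers and bar_key above 25 N or contact force between any of the arm, the fingers and plus_key above 25 N).
It fails at once if the housing is banged into the tray (over 40 N) (contact force between housing and tray above 40 N).
It fails at once if a packed housing is tipped (0.3 rad) or moved by 40 mm, or another thing on the table is shifted by more than 30 mm (angle between any of packed0, packed1, packed2's own z axis and vertical above 0.3 rad or distance of any of packed0, packed1, packed2 from where it was at the start of the episode above 0.04 m or distance of any of driver, tape, flange, pot from where it was at the start of the episode above 0.03 m).
It also fails if it takes over 69 s, if anything falls off the work surface, if the arm or the gripper's body presses on something with over 40 N, if the wrist force passes 120 N, or if a joint passes its speed limit or range.

## Robot

A 7-joint arm with a two-finger parallel gripper is mounted at the origin on the work surface. World frame = base frame: x ahead of the robot, y to its left, z up, the work surface at z = 0. Lengths are in m, angles in rad, forces in N, time in s.
With the tool pointing down it reaches from about 0.425 to 1.025 m from the base axis. Payload 9.4 kg.
Tool frame: the origin (TCP) lies at the very end of the fingers, on their centre line; the grasp point (between the pads) lies 19 mm behind it; z points along the fingers, y is the line along which they close (so a half turn about z gives the same grasp; the last joint's range is limited). The gripper opens to 85 mm and grips with 20 to 120 N. Pads are 22 mm wide; open, the fingers measure 114 mm over their backs; the gripper's body (76 mm by 85 mm) begins 54 mm behind the grasp point. The pads swing forward as they close: fully open they stand 13 mm farther back than shut.
Start: joints at [-1.283, 0.599, -0.003, 1.599, 0.002, 0.943, -0.08], TCP at [0.259, 0.677, 0.231] pointing down, gripper open.
Joint ranges: [-2.57, 2.57], [-0.35, 1.97], [-1.29, 1.29], [0.11, 2.56], [-1.05, 4.19], [0.11, 1.86], [-2.63, 2.63]. Speed limits (rad/s): [2.22, 2.22, 3.01, 3.01, 3.14, 3.14, 3.14].

## Interface

Orientations are given as a 3x3 rotation matrix whose columns are the frame's x, y, z axes.
In Python, from plant import env, snapshot gives the robot as it stands.
- The arm moves only by the tool drive_tool, never from a script. Its argument "motion" is a list of rows, each a list of 2 entries, a list of its own where there are three numbers: the shift along the world's x, y, z each as a share of 0.05 m, from -1 to 1, then the turn, a rotation vector about the world's x, y, z each as a share of 4 degrees, from -1 to 1. In form: [[[x, y, z], [wx, wy, wz]], ...]. A call has 1 to 20 rows; each row shifts and turns the commanded pose from where the row before left it; what a row does not reach is not made up. A row lasts 1/10 s, in which the tool goes at most 50 mm and 8.59 degrees, less where a joint would pass 70% of its speed; a pose out of reach is approached as far as the arm can. A call with a number of a shift or a turn outside -1 to 1 is refused whole. A call with a gripper value outside its range is refused whole. "grip" is the opening, from -1 (shut) to 1 (fully open), set as the call begins (left out, the last holds). The fingers move at their own pace and stop on an object; "newtons" is the grip in N (left out, the last holds). Time passes only in rows, so rows that do not move let the fingers close. It gives the time, the measured TCP pose, the force, the opening and the grip force at its end, in the units of the state.
- env.state(): the state, without advancing time (a new reading comes with each control period).
- snapshot(name): name is "scene" or "top" or "wrist"; returns a dict with "img" (384x512x3 uint8, red, green, blue), "fx", "fy", "cx", "cy" (pixels), "R" (3x3) and "t" (3): a world point X has camera coordinates R X + t. Camera axes: x right, y down, z forward; pixel columns grow to the right and rows downward; lengths in m; the calibration is good to about 2 mm. A picture is of the moment at which its call begins. There is no depth.
- env.finish_job(): hands the job in; it is judged then, once.
The state is a dict: "t": time; "q": joint angles; "dq": joint speeds; "tau": joint torques, N m; "ee_pos": TCP position; "tcp_rot": TCP orientation; "contact_force": force on the tool from outside, world axes, zero at the start; "wrist_torque": the same for the moment, N m; "opening": finger opening in m; "grasp_force": force on a finger pad.
Only numpy, scipy, OpenCV 4.12 (cv2) and the standard library are available. Lean on these libraries where they do the work, as an engineer would, in place of code of your own. Each camera call takes 0.05 s, during which the arm holds its last target. There are 200 camera calls.

## Working session

There is one attempt and no reset: what is moved stays moved. The work goes in short steps, Python scripts to look and compute and a tool call to move; the robot and the scene stay as the last step left them, time stands still between calls to the robot, and variables do not carry over. Pictures are saved under pics/ and viewed, at most 10 in all, crops included, and the job is handed in when it is done.

Besides the shell and the picture viewer there is one more tool, called after ">>>" in YAML: its name, and indented under it one key for each argument. drive_tool: Moves the arm, as the interface text tells. Its arguments: {"type":"object","properties":{"motion":{"type":"array","items":{"type":"array"}},"grip":{"type":"number"},"newtons":{"type":"number"}},"required":["motion"]}

```bash
mkdir -p pics; cat > h.py <<'E'
import numpy as np, cv2
from plant import env, snapshot
def ray(s,u,v,z):
    R=np.array(s["R"]);t=np.array(s["t"]);c=-R.T@t
    d=R.T@np.array([(u-s["cx"])/s["fx"],(v-s["cy"])/s["fy"],1.])
    return c+d*(z-c[2])/d[2]
def proj(s,X):
    p=np.array(s["R"])@np.array(X)+np.array(s["t"])
    return s["fx"]*p[0]/p[2]+s["cx"], s["fy"]*p[1]/p[2]+s["cy"]
def save(s,n): cv2.imwrite("pics/"+n,cv2.cvtColor(s["img"],cv2.COLOR_RGB2BGR))
E
python3 - <<'E'
from h import *
import pickle
for n in("top","scene"):
    s=snapshot(n);save(s,n+"1.png");pickle.dump(s,open(n+".pkl","wb"))
    print(n,-np.array(s["R"]).T@s["t"],np.array(s["R"]).round(2).tolist(),s["fx"])
print(env.state())
E
```

```text
top [0.38705183 0.07501137 0.9511097 ] [[0.03, -1.0, 0.0], [-0.99, -0.03, -0.16], [0.16, 0.0, -0.99]] 381.39092666439245
scene [ 1.35225008 -0.09036478  0.89444387] [[0.22, 0.97, -0.02], [0.68, -0.17, -0.71], [-0.7, 0.15, -0.7]] 420.2686965887448
{'t': 0.1, 'q': array([-1.28271125,  0.60000016, -0.00255203,  1.60006067,  0.00179705,
        0.94292564, -0.07977363]), 'dq': array([ 2.69121613e-04, -3.30979568e-03, -8.60133584e-04, -1.39823797e-03,
       -2.67018671e-05, -3.09451253e-05, -7.89923559e-04]), 'tau': array([ 5.32805629e-03, -7.77983665e+01,  1.57013230e+00, -2.58625209e+01,
        1.26741579e-02,  5.44484501e-03, -2.27997657e-05]), 'ee_pos': array([0.25849491, 0.67688757, 0.23053183]), 'tcp_rot': array([[-9.34232692e-01,  3.56663895e-01, -3.79754901e-04],
       [ 3.56664076e-01,  9.34231740e-01, -1.33877282e-03],
       [-1.22712846e-04, -1.38617026e-03, -9.99999032e-01]]), 'contact_force': array([-0.01842882,  0.03931836,  0.54072407]), 'wrist_torque': array([-0.02162826,  0.00940878, -0.0405576 ]), 'grasp_force': 0.0, 'opening': 0.08567960408655775}
```

View pics/top1.png

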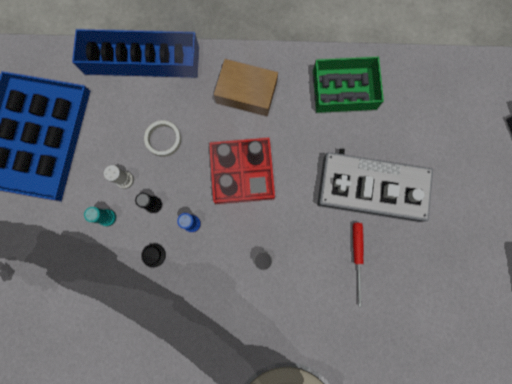

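View pics/scene1.png

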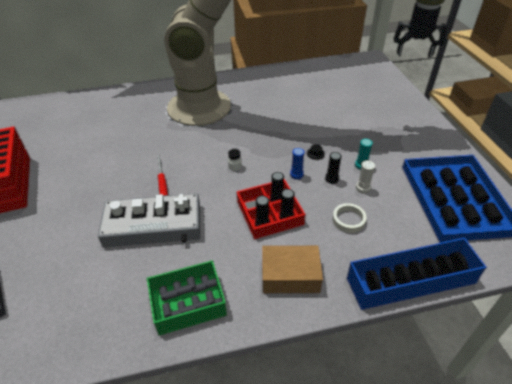

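Both views show these candidates. Top-view pixels:
- Black loose housing: (148,202); scene (333,168)
- White look-alike: (117,175)
- Turquoise look-alike: (98,214)
- Blue look-alike: (188,221)
- Black flange: (153,255)
- Pot: (262,260)
- Packed housings in the red tray: (224,153), (255,150), (227,184)

I choose (148,202). The empty cell is at (258,185). The console keys, left to right, are plus, bar, square and round, at (342,183), (367,187), (391,192) and (415,196).

```bash
cat > m.py <<'E'
from h import *
import pickle
T=pickle.load(open("top.pkl","rb"));S=pickle.load(open("scene.pkl","rb"))
up=lambda s,x,y,w,h:cv2.resize(s["img"][y:y+h,x:x+w],(400,300),interpolation=cv2.INTER_CUBIC)
m=np.vstack([np.hstack([up(T,108,165,80,60),up(S,293,138,80,60)]),np.hstack([up(T,312,135,128,96),up(S,90,180,120,90)])])
save({"img":m},"crop1.png")
hsv=cv2.cvtColor(T["img"],cv2.COLOR_RGB2HSV)
red=((hsv[...,0]<8)|(hsv[...,0]>172))&(hsv[...,1]>140)&(hsv[...,2]>60)
red=red.astype(np.uint8);red[:,300:]=0
c=max(cv2.findContours(red,0,2)[0],key=cv2.contourArea)
hull=cv2.convexHull(c)
q=cv2.minAreaRect(np.array([ray(T,*p[0],.045)[:2] for p in hull],np.float32));print("tray",q)
con=cv2.inRange(T["img"],(145,)*3,(255,)*3);con[:,:310]=0;con[:145]=0;con[225:]=0
con=cv2.morphologyEx(con,cv2.MORPH_CLOSE,np.ones((3,3)))
cs=cv2.findContours(con,0,2)[0];c=max(cs,key=cv2.contourArea)
q=cv2.minAreaRect(np.array([ray(T,*p[0],.05)[:2] for p in cv2.convexHull(c)],np.float32));print("cons",q)
for n,s,(u,v) in(("top",T,(143,198)),("scene",S,(333,156))):
    print("housing top est",n,ray(s,u,v,.095))
print("label",ray(T,258,185,.006), "lbl scene",)
for n,u,v in(("plus",342,183),("bar",367,187),("sq",391,192),("round",415,196)): print(n,ray(T,u,v,.079))
# dark blobs
g=T["img"].max(2);print(T["img"][170:235:5,130:165:5].max(2))
E
python3 m.py
```

```text
tray ((0.5797582268714905, 0.12239478528499603), (0.14982542395591736, 0.14804968237876892), 5.9810404777526855)
cons ((0.548927366733551, -0.20335941016674042), (0.24885651469230652, 0.11733567714691162), 82.46925354003906)
housing top est top [0.49753669 0.34065524 0.095     ]
housing top est scene [0.49565537 0.33315956 0.095     ]
label [0.54974244 0.0818362  0.006     ] lbl scene
plus [ 0.54715795 -0.11361482  0.079     ]
bar [ 0.53929877 -0.17152989  0.079     ]
sq [ 0.5290562  -0.22688462  0.079     ]
round [ 0.52119049 -0.28210783  0.079     ]
[[121 119 130 126 124 124 128]
 [137 121 130 127 130 127 127]
 [134 125 131 131 128 125 129]
 [113 132 127 129 130 128 127]
 [128 130 113  78  83 130 126]
 [129 122 110 106  50  92 118]
 [127  69 118 117  21  12  39]
 [128 123  91  75  10  13  22]
 [130 126 128 110  15  22  99]
 [129 130 126 128 127 127 127]
 [128 126 128 128 130 129 127]
 [126 129 126 128 128 128 127]
 [129 126 127 127 126 127 128]]
```

View pics/crop1.png

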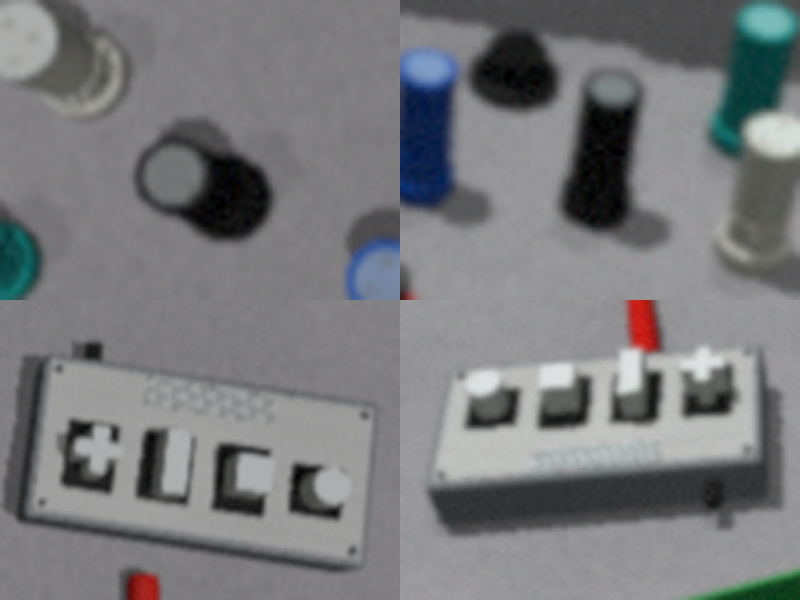

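The crop confirms the choice. The black housing's top centre is at (142.4,200) in the top view and (335.4,155.6) in the scene view, with blue, turquoise and white look-alikes around it. The cap row is confirmed as plus, bar, square, round.

```bash
cat > tri.py <<'E'
from h import *
import pickle
T=pickle.load(open("top.pkl","rb"));S=pickle.load(open("scene.pkl","rb"))
def tri(a,b):
    P=lambda s:np.diag([1,1,1.])@np.array([[s["fx"],0,s["cx"]],[0,s["fy"],s["cy"]],[0,0,1]])@np.c_[s["R"],s["t"]]
    X=cv2.triangulatePoints(P(T),P(S),np.array(a,float),np.array(b,float))[:,0];return X[:3]/X[3]
for n,a,b in(("housing",(142.4,200),(335.4,155.6)),("plus",(343,183.3),(180.9,199.2)),("bar",(368,187.2),(159.3,201)),("square",(393.6,189.7),(138.9,202.2)),("round",(418.6,194.5),(115.5,205.2))): print(n,tri(a,b).round(4))
print("housing at .095",ray(T,142.4,200,.095),ray(S,335.4,155.6,.095))
# base plates: dark centroid in top at z=.055 from console corners
c=[ray(T,312+x/3.125,135+(y-300)/3.125,.05)[:2] for x,y in((52,356),(377,408),(362,567),(25,520))]
print(np.array(c).round(4).tolist(),np.mean(c,0))
E
python3 tri.py
```

```text
housing [0.4932 0.3421 0.0927]
plus [ 0.5464 -0.1162  0.0793]
bar [ 0.5388 -0.1737  0.0793]
square [ 0.534  -0.2286  0.0843]
round [ 0.525  -0.2896  0.0788]
housing at .095 [0.49294165 0.34167072 0.095     ] [0.49568718 0.34052021 0.095     ]
[[0.6259, -0.0879], [0.5914, -0.339], [0.468, -0.3222], [0.497, -0.0672]] [ 0.54556164 -0.204076  ]
```

>>> drive_tool:
  motion:
    - [[0.174,-0.249,0],[0,0,-1]]
    - [[0.174,-0.249,0],[0,0,-1]]
    - [[0.174,-0.249,0],[0,0,-1]]
    - [[0.174,-0.249,0],[0,0,-1]]
    - [[0.174,-0.249,0],[0,0,-1]]
    - [[0.174,-0.249,0],[0,0,-1]]
    - [[0.174,-0.249,0],[0,0,-1]]
    - [[0.174,-0.249,0],[0,0,-1]]
    - [[0.174,-0.249,0],[0,0,-1]]
    - [[0.174,-0.249,0],[0,0,-1]]
    - [[0.174,-0.249,0],[0,0,-1]]
    - [[0.174,-0.249,0],[0,0,-1]]
    - [[0.174,-0.249,0],[0,0,-1]]
    - [[0.174,-0.249,0],[0,0,-1]]
    - [[0.174,-0.249,0],[0,0,-1]]
    - [[0.174,-0.249,0],[0,0,-1]]
    - [[0.174,-0.249,0],[0,0,-1]]
    - [[0.174,-0.249,0],[0,0,-1]]
    - [[0.174,-0.249,0],[0,0,-1]]
    - [[0.174,-0.249,0],[0,0,-1]]
  grip: 1
  newtons: 30

```text
t: 2.1
ee_pos: [0.4328, 0.4276, 0.231]
tcp_rot: [[0.192, 0.981, -0.0], [0.981, -0.192, -0.001], [-0.001, -0.0, -1.0]]
contact_force: [0.4, -0.1, -0.0]
opening: 0.0853
grasp_force: 0.0
```

>>> drive_tool:
  motion:
    - [[0.174,-0.249,0],[0,0,-1]]
    - [[0.174,-0.249,0],[0,0,-1]]
    - [[0.174,-0.249,0],[0,0,-1]]
    - [[0.174,-0.249,0],[0,0,-1]]
    - [[0.174,-0.249,0],[0,0,-1]]
    - [[0.174,-0.249,0],[0,0,-1]]
    - [[0.174,-0.249,0],[0,0,-1]]
    - [[0,0,0],[0,0,0]]
    - [[0,0,0],[0,0,0]]

```text
t: 3.0
ee_pos: [0.4932, 0.3414, 0.231]
tcp_rot: [[0.627, 0.779, -0.001], [0.779, -0.627, -0.0], [-0.001, -0.0, -1.0]]
contact_force: [-0.1, 0.8, -1.1]
opening: 0.0855
grasp_force: 0.0
```

```bash
python3 - <<'E'
from h import *
s=snapshot("wrist");save(s,"w1.png");print(proj(s,(.494,.341,.095)),env.state()["ee_pos"])
E
```

```text
(np.float64(251.94293136279498), np.float64(172.0831324912859)) [0.49294978 0.34188639 0.23104567]
```

View pics/w1.png

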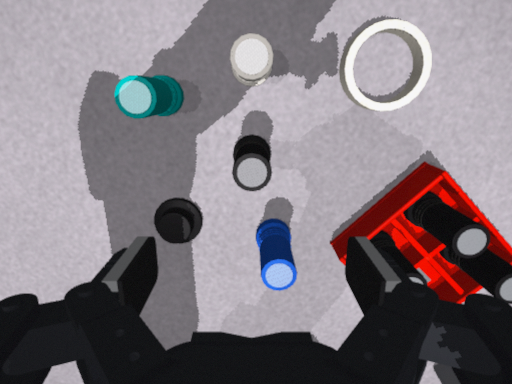

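The wrist view shows the black housing's top at (252,172), exactly where the estimate projects. The fingers (left and right) are clear of the blue one at (278,273), the flange at (178,220) and the turquoise one at (137,97). Next I descend and grip.

>>> drive_tool:
  motion:
    - [[0,0,-0.5],[0,0,0]]
    - [[0,0,-0.5],[0,0,0]]
    - [[0,0,-0.5],[0,0,0]]
    - [[0,0,-0.5],[0,0,0]]
    - [[0,0,-0.5],[0,0,0]]
    - [[0,0,-0.5],[0,0,0]]
    - [[0,0,-0.5],[0,0,0]]
    - [[0,0,0],[0,0,0]]

```text
t: 3.85
ee_pos: [0.4914, 0.3413, 0.0535]
tcp_rot: [[0.626, 0.78, -0.004], [0.78, -0.626, -0.002], [-0.005, -0.002, -1.0]]
contact_force: [-0.4, 0.4, 0.8]
opening: 0.0851
grasp_force: 0.0
```

>>> drive_tool:
  motion:
    - [[0,0,0],[0,0,0]]
    - [[0,0,0],[0,0,0]]
    - [[0,0,0],[0,0,0]]
    - [[0,0,0],[0,0,0]]
    - [[0,0,0],[0,0,0]]
    - [[0,0,0],[0,0,0]]
    - [[0,0,0],[0,0,0]]
    - [[0,0,0],[0,0,0]]
  grip: -1
  newtons: 30

```text
t: 4.65
ee_pos: [0.494, 0.3417, 0.0575]
tcp_rot: [[0.628, 0.778, 0.001], [0.778, -0.628, 0.001], [0.002, 0.0, -1.0]]
contact_force: [-1.2, -0.1, 5.8]
opening: 0.035
grasp_force: 29.3
```

>>> drive_tool:
  motion:
    - [[0,0,0.3],[0,0,0]]
    - [[0,0,0.5],[0,0,0]]
    - [[0,0,0.5],[0,0,0]]
    - [[0,0,0.5],[0,0,0]]
    - [[0,0,0.5],[0,0,0]]
    - [[0,0,0.5],[0,0,0]]
    - [[0.11,-0.518,0],[0,0,0]]
    - [[0.11,-0.518,0],[0,0,0]]
    - [[0.11,-0.518,0],[0,0,0]]
    - [[0.11,-0.518,0],[0,0,0]]
    - [[0.11,-0.518,0],[0,0,0]]
    - [[0.11,-0.518,0],[0,0,0]]
    - [[0.11,-0.518,0],[0,0,0]]
    - [[0.11,-0.518,0],[0,0,0]]
    - [[0.11,-0.518,0],[0,0,0]]
    - [[0.11,-0.518,0],[0,0,0]]
    - [[0,0,0],[0,0,0]]
    - [[0,0,0],[0,0,0]]
    - [[0,0,0],[0,0,0]]

```text
t: 6.55
ee_pos: [0.5483, 0.083, 0.1967]
tcp_rot: [[0.627, 0.779, -0.0], [0.779, -0.627, 0.001], [0.0, -0.0, -1.0]]
contact_force: [-0.1, -0.1, -1.5]
opening: 0.0347
grasp_force: 30.4
```

```bash
python3 - <<'E'
from h import *
s=snapshot("scene");w=snapshot("wrist")
up=lambda a,x,y,ww,hh:cv2.resize(a["img"][y:y+hh,x:x+ww],(400,400),interpolation=cv2.INTER_CUBIC)
save({"img":np.hstack([up(s,210,110,130,130),cv2.resize(w["img"],(400,400))])},"c2.png")
print(env.state()["ee_pos"],proj(w,(.549,.082,.006)),proj(s,(.549,.082,.006)))
E
```

```text
[0.54827665 0.0832764  0.19645672] (np.float64(252.2781428724354), np.float64(160.36552988765004)) (np.float64(253.45628347187858), np.float64(205.31638306574266))
```

View pics/c2.png

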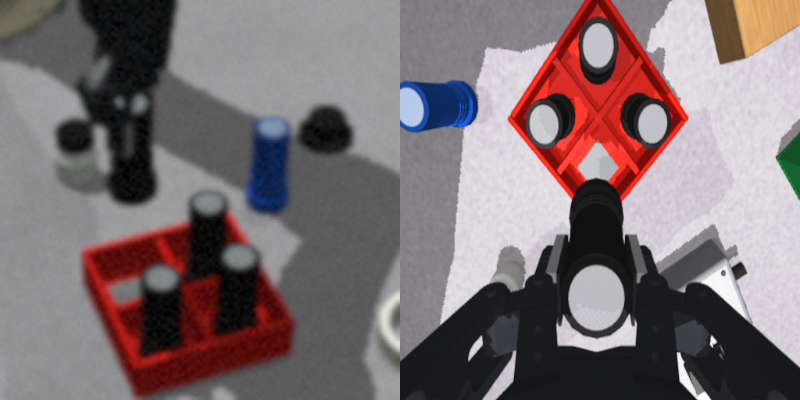

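The housing hangs straight. In the wrist view the label and cell sit close to the predicted (252,160), and the fingers lie along the tray's diagonal. I lower it.

>>> drive_tool:
  motion:
    - [[0,0,-0.4],[0,0,0]]
    - [[0,0,-0.4],[0,0,0]]
    - [[0,0,-0.4],[0,0,0]]
    - [[0,0,-0.4],[0,0,0]]
    - [[0,0,-0.4],[0,0,0]]
    - [[0,0,-0.2],[0,0,0]]
    - [[0,0,-0.1],[0,0,0]]
    - [[0,0,-0.1],[0,0,0]]
    - [[0,0,-0.06],[0,0,0]]
    - [[0,0,-0.06],[0,0,0]]
    - [[0,0,-0.04],[0,0,0]]
    - [[0,0,-0.04],[0,0,0]]
    - [[0,0,0],[0,0,0]]
    - [[0,0,0],[0,0,0]]

```text
t: 8.05
ee_pos: [0.5486, 0.0821, 0.0664]
tcp_rot: [[0.628, 0.778, 0.0], [0.778, -0.628, 0.0], [0.0, 0.0, -1.0]]
contact_force: [0.2, 0.2, -1.4]
opening: 0.0344
grasp_force: 30.4
```

>>> drive_tool:
  motion:
    - [[0,0,-0.02],[0,0,0]]
    - [[0,0,-0.02],[0,0,0]]
    - [[0,0,-0.02],[0,0,0]]
    - [[0,0,0],[0,0,0]]
    - [[0,0,0],[0,0,0]]

```text
t: 8.55
ee_pos: [0.5486, 0.0821, 0.0635]
tcp_rot: [[0.628, 0.778, 0.0], [0.778, -0.628, 0.0], [0.0, 0.0, -1.0]]
contact_force: [-2.0, 0.6, 4.7]
opening: 0.0346
grasp_force: 30.9
```

Contact with the floor is at +4.7 N. I release to a partial opening, then rise.

>>> drive_tool:
  motion:
    - [[0,0,0],[0,0,0]]
    - [[0,0,0],[0,0,0]]
    - [[0,0,0],[0,0,0]]
    - [[0,0,0],[0,0,0]]
    - [[0,0,0],[0,0,0]]
  grip: 0.5

```text
t: 9.05
ee_pos: [0.5486, 0.0821, 0.0632]
tcp_rot: [[0.628, 0.778, -0.0], [0.778, -0.628, -0.0], [-0.0, -0.0, -1.0]]
contact_force: [-0.2, 0.8, 0.5]
opening: 0.0641
grasp_force: 0.0
```

>>> drive_tool:
  motion:
    - [[0,0,0.1],[0,0,0]]
    - [[0,0,0.3],[0,0,0]]
    - [[0,0,0.5],[0,0,0]]
    - [[0,0,0.5],[0,0,0]]
    - [[0,0,0.5],[0,0,0]]
    - [[0,0,0.5],[0,0,0]]
    - [[0,0,0.2],[0,0,0]]
    - [[0,0,0],[0,0,0]]

```text
t: 9.85
ee_pos: [0.5492, 0.0824, 0.1945]
tcp_rot: [[0.628, 0.778, 0.002], [0.778, -0.628, 0.001], [0.002, 0.001, -1.0]]
contact_force: [-0.1, 0.2, 0.5]
opening: 0.064
grasp_force: 0.0
```

```bash
python3 - <<'E'
from h import *
s=snapshot("scene");w=snapshot("wrist")
up=lambda a,x,y,ww,hh:cv2.resize(a["img"][y:y+hh,x:x+ww],(400,400),interpolation=cv2.INTER_CUBIC)
save({"img":np.hstack([up(s,210,110,130,130),cv2.resize(w["img"],(400,400))])},"c3.png")
print(env.state()["ee_pos"],proj(w,(.549,.082,.101)))
E
```

```text
[0.54816913 0.08234443 0.19273606] (np.float64(251.621351773735), np.float64(186.31945486429396))
```

View pics/c3.png

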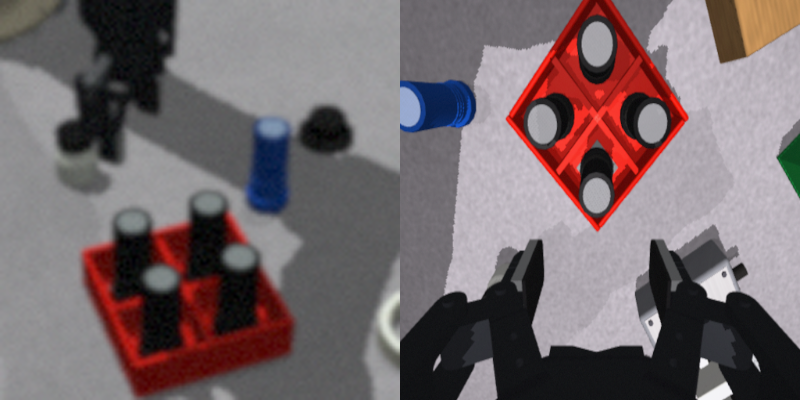

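The housing stands upright in the cell, with its top in the wrist view at (196,194) of the scaled image, matching the prediction. Now I shut the fingers and go over the round key, aligned with the console.

>>> drive_tool:
  motion:
    - [[-0.048,-0.74,0],[0,0,0.79]]
    - [[-0.048,-0.74,0],[0,0,0.79]]
    - [[-0.048,-0.74,0],[0,0,0.79]]
    - [[-0.048,-0.74,0],[0,0,0.79]]
    - [[-0.048,-0.74,0],[0,0,0.79]]
    - [[-0.048,-0.74,0],[0,0,0.79]]
    - [[-0.048,-0.74,0],[0,0,0.79]]
    - [[-0.048,-0.74,0],[0,0,0.79]]
    - [[-0.048,-0.74,0],[0,0,0.79]]
    - [[-0.048,-0.74,0],[0,0,0.79]]
    - [[0,0,-0.5],[0,0,0]]
    - [[0,0,-0.5],[0,0,0]]
    - [[0,0,-0.5],[0,0,0]]
    - [[0,0,-0.3],[0,0,0]]
    - [[0,0,0],[0,0,0]]
    - [[0,0,0],[0,0,0]]
    - [[0,0,0],[0,0,0]]
  grip: -1

```text
t: 11.65
ee_pos: [0.5247, -0.2881, 0.1037]
tcp_rot: [[0.127, 0.992, 0.0], [0.992, -0.127, -0.0], [-0.0, 0.0, -1.0]]
contact_force: [0.3, 0.2, -1.0]
opening: 0.0003
grasp_force: 0.0
```

```bash
python3 - <<'E'
from h import *
t=snapshot("top");s=snapshot("scene")
up=lambda a,x,y,ww,hh:cv2.resize(a["img"][y:y+hh,x:x+ww],(400,400),interpolation=cv2.INTER_CUBIC)
save({"img":np.hstack([up(s,80,120,130,130),up(t,320,130,130,130)])},"c4.png")
print(env.state()["ee_pos"],env.state()["contact_force"])
E
```

```text
[ 0.52494868 -0.28803387  0.10405115] [ 0.23873309  0.93849033 -0.36147589]
```

View pics/c4.png

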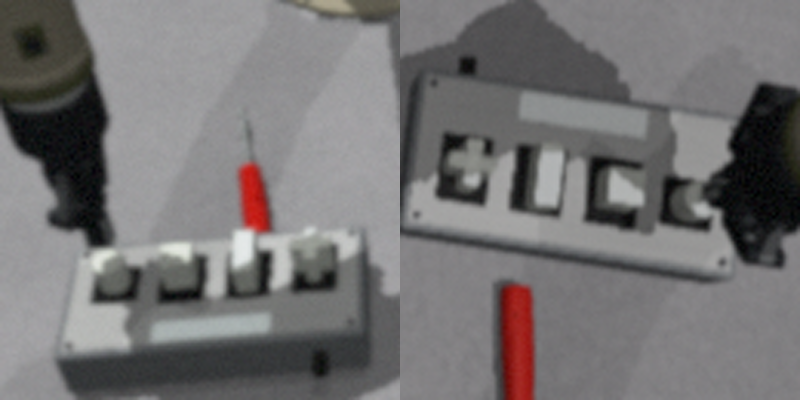

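The fingertip is over the round cap: scene crop tip (100,246) just above the cap at (115,258), top crop at (705,190). I feel downward.

>>> drive_tool:
  motion:
    - [[0,0,-0.1],[0,0,0]]
    - [[0,0,-0.1],[0,0,0]]
    - [[0,0,0],[0,0,0]]
    - [[0,0,0],[0,0,0]]

```text
t: 12.15
ee_pos: [0.5244, -0.2878, 0.0931]
tcp_rot: [[0.127, 0.992, -0.0], [0.992, -0.127, 0.0], [0.0, -0.0, -1.0]]
contact_force: [0.2, 0.8, 0.2]
opening: -0.0005
grasp_force: 0.0
```

>>> drive_tool:
  motion:
    - [[0,0,-0.06],[0,0,0]]
    - [[0,0,0],[0,0,0]]
    - [[0,0,0],[0,0,0]]

```text
t: 12.45
ee_pos: [0.5245, -0.2879, 0.0902]
tcp_rot: [[0.127, 0.992, -0.0], [0.992, -0.127, -0.0], [-0.0, -0.0, -1.0]]
contact_force: [-0.8, 0.3, 0.7]
opening: 0.0003
grasp_force: 0.0
```

>>> drive_tool:
  motion:
    - [[0,0,-0.06],[0,0,0]]
    - [[0,0,0],[0,0,0]]
    - [[0,0,0],[0,0,0]]

```text
t: 12.75
ee_pos: [0.5245, -0.2878, 0.0872]
tcp_rot: [[0.127, 0.992, -0.0], [0.992, -0.127, 0.0], [0.0, -0.0, -1.0]]
contact_force: [-0.2, 0.5, 0.4]
opening: -0.0004
grasp_force: 0.0
```

>>> drive_tool:
  motion:
    - [[0,0,-0.06],[0,0,0]]
    - [[0,0,0],[0,0,0]]
    - [[0,0,0],[0,0,0]]

```text
t: 13.05
ee_pos: [0.5245, -0.2879, 0.0842]
tcp_rot: [[0.127, 0.992, -0.0], [0.992, -0.127, -0.0], [-0.0, -0.0, -1.0]]
contact_force: [-0.3, -0.6, -0.7]
opening: -0.0
grasp_force: 0.0
```

>>> drive_tool:
  motion:
    - [[0,0,-0.06],[0,0,0]]
    - [[0,0,0],[0,0,0]]
    - [[0,0,0],[0,0,0]]

```text
t: 13.35
ee_pos: [0.5247, -0.2879, 0.0814]
tcp_rot: [[0.127, 0.992, 0.0], [0.992, -0.127, -0.0], [-0.0, 0.0, -1.0]]
contact_force: [0.2, 0.1, 2.9]
opening: -0.0003
grasp_force: 1.5
```

>>> drive_tool:
  motion:
    - [[0,0,-0.06],[0,0,0]]
    - [[0,0,0],[0,0,0]]
    - [[0,0,0],[0,0,0]]

```text
t: 13.65
ee_pos: [0.5247, -0.288, 0.0784]
tcp_rot: [[0.127, 0.992, 0.0], [0.992, -0.127, -0.0], [-0.0, 0.0, -1.0]]
contact_force: [-0.1, 0.6, 4.0]
opening: 0.0001
grasp_force: 2.4
```

>>> drive_tool:
  motion:
    - [[0,0,-0.04],[0,0,0]]
    - [[0,0,-0.04],[0,0,0]]
    - [[0,0,-0.01],[0,0,0]]
    - [[0,0,0],[0,0,0]]
    - [[0,0,0],[0,0,0]]

```text
t: 14.15
ee_pos: [0.5247, -0.288, 0.0741]
tcp_rot: [[0.127, 0.992, 0.0], [0.992, -0.127, -0.0], [-0.0, 0.0, -1.0]]
contact_force: [0.0, 0.4, 7.0]
opening: 0.0001
grasp_force: 3.6
```

>>> drive_tool:
  motion:
    - [[0,0,0.3],[0,0,0]]
    - [[0,0,0.3],[0,0,0]]
    - [[0,0,0.1],[0,0,0]]
    - [[0.05,0.38,0],[0,0,0]]
    - [[0.05,0.38,0],[0,0,0]]
    - [[0.046,0.39,0],[0,0,0]]
    - [[0,0,0],[0,0,0]]
    - [[0,0,0],[0,0,0]]

```text
t: 14.95
ee_pos: [0.5319, -0.2303, 0.1091]
tcp_rot: [[0.126, 0.992, 0.0], [0.992, -0.126, -0.0], [-0.0, 0.0, -1.0]]
contact_force: [0.5, 0.1, 0.4]
opening: 0.0
grasp_force: 0.0
```

>>> drive_tool:
  motion:
    - [[0,0,-0.1],[0,0,0]]
    - [[0,0,-0.1],[0,0,0]]
    - [[0,0,-0.08],[0,0,0]]
    - [[0,0,0],[0,0,0]]
    - [[0,0,0],[0,0,0]]

```text
t: 15.45
ee_pos: [0.5316, -0.2307, 0.0945]
tcp_rot: [[0.128, 0.992, -0.001], [0.992, -0.128, 0.0], [-0.0, -0.001, -1.0]]
contact_force: [0.4, -0.2, -0.2]
opening: -0.0001
grasp_force: 0.0
```

>>> drive_tool:
  motion:
    - [[0,0,-0.06],[0,0,0]]
    - [[0,0,0],[0,0,0]]
    - [[0,0,0],[0,0,0]]

```text
t: 15.75
ee_pos: [0.5318, -0.2304, 0.0917]
tcp_rot: [[0.127, 0.992, -0.0], [0.992, -0.127, -0.0], [-0.0, -0.0, -1.0]]
contact_force: [0.1, -0.1, 0.0]
opening: 0.0004
grasp_force: 0.0
```

>>> drive_tool:
  motion:
    - [[0,0,-0.06],[0,0,0]]
    - [[0,0,0],[0,0,0]]
    - [[0,0,0],[0,0,0]]

```text
t: 16.05
ee_pos: [0.5318, -0.2303, 0.0887]
tcp_rot: [[0.127, 0.992, -0.0], [0.992, -0.127, 0.0], [-0.0, -0.0, -1.0]]
contact_force: [0.0, 0.1, 0.8]
opening: 0.0
grasp_force: 0.0
```

>>> drive_tool:
  motion:
    - [[0,0,-0.06],[0,0,0]]
    - [[0,0,0],[0,0,0]]
    - [[0,0,0],[0,0,0]]

```text
t: 16.35
ee_pos: [0.5318, -0.2304, 0.0857]
tcp_rot: [[0.127, 0.992, -0.0], [0.992, -0.127, 0.0], [0.0, -0.0, -1.0]]
contact_force: [1.0, -0.0, -0.3]
opening: -0.0002
grasp_force: 0.0
```

>>> drive_tool:
  motion:
    - [[0,0,-0.06],[0,0,0]]
    - [[0,0,0],[0,0,0]]
    - [[0,0,0],[0,0,0]]

```text
t: 16.65
ee_pos: [0.532, -0.2304, 0.0829]
tcp_rot: [[0.127, 0.992, 0.0], [0.992, -0.127, -0.0], [-0.0, 0.0, -1.0]]
contact_force: [-0.3, -0.0, 2.6]
opening: 0.0006
grasp_force: 1.6
```

>>> drive_tool:
  motion:
    - [[0,0,-0.04],[0,0,0]]
    - [[0,0,-0.04],[0,0,0]]
    - [[0,0,-0.04],[0,0,0]]
    - [[0,0,-0.02],[0,0,0]]
    - [[0,0,0],[0,0,0]]
    - [[0,0,0],[0,0,0]]

```text
t: 17.25
ee_pos: [0.532, -0.2304, 0.0759]
tcp_rot: [[0.127, 0.992, 0.0], [0.992, -0.127, -0.0], [-0.0, 0.0, -1.0]]
contact_force: [-0.8, 0.7, 7.6]
opening: 0.0002
grasp_force: 3.7
```

>>> drive_tool:
  motion:
    - [[0,0,0.3],[0,0,0]]
    - [[0,0,0.3],[0,0,0]]
    - [[0,0,0.06],[0,0,0]]
    - [[0.05,0.38,0],[0,0,0]]
    - [[0.05,0.38,0],[0,0,0]]
    - [[0.046,0.38,0],[0,0,0]]
    - [[0,0,0],[0,0,0]]
    - [[0,0,0],[0,0,0]]

```text
t: 18.05
ee_pos: [0.539, -0.1734, 0.1083]
tcp_rot: [[0.126, 0.992, -0.001], [0.992, -0.126, -0.0], [-0.0, -0.0, -1.0]]
contact_force: [0.6, -1.8, 0.5]
opening: 0.0002
grasp_force: 0.0
```

>>> drive_tool:
  motion:
    - [[0,0,-0.1],[0,0,0]]
    - [[0,0,-0.1],[0,0,0]]
    - [[0,0,-0.1],[0,0,0]]
    - [[0,0,-0.06],[0,0,0]]
    - [[0,0,0],[0,0,0]]
    - [[0,0,0],[0,0,0]]

```text
t: 18.65
ee_pos: [0.5391, -0.1735, 0.0906]
tcp_rot: [[0.127, 0.992, -0.0], [0.992, -0.127, -0.0], [-0.0, -0.0, -1.0]]
contact_force: [-0.3, -0.6, 0.8]
opening: -0.0002
grasp_force: 0.0
```

>>> drive_tool:
  motion:
    - [[0,0,-0.06],[0,0,0]]
    - [[0,0,0],[0,0,0]]
    - [[0,0,0],[0,0,0]]

```text
t: 18.95
ee_pos: [0.5392, -0.1733, 0.0878]
tcp_rot: [[0.127, 0.992, 0.0], [0.992, -0.127, -0.0], [-0.0, 0.0, -1.0]]
contact_force: [0.2, 0.1, -0.2]
opening: -0.0001
grasp_force: 0.0
```

>>> drive_tool:
  motion:
    - [[0,0,-0.06],[0,0,0]]
    - [[0,0,0],[0,0,0]]
    - [[0,0,0],[0,0,0]]

```text
t: 19.25
ee_pos: [0.5391, -0.1733, 0.0847]
tcp_rot: [[0.127, 0.992, -0.0], [0.992, -0.127, 0.0], [-0.0, -0.0, -1.0]]
contact_force: [-0.9, 0.3, -1.0]
opening: 0.0001
grasp_force: 0.0
```

>>> drive_tool:
  motion:
    - [[0,0,-0.06],[0,0,0]]
    - [[0,0,0],[0,0,0]]
    - [[0,0,0],[0,0,0]]

```text
t: 19.55
ee_pos: [0.5392, -0.1734, 0.0819]
tcp_rot: [[0.127, 0.992, 0.0], [0.992, -0.127, -0.0], [-0.0, 0.0, -1.0]]
contact_force: [-1.3, 0.4, 2.2]
opening: 0.0
grasp_force: 1.7
```

>>> drive_tool:
  motion:
    - [[0,0,-0.04],[0,0,0]]
    - [[0,0,0],[0,0,0]]
    - [[0,0,0],[0,0,0]]

```text
t: 19.85
ee_pos: [0.5392, -0.1734, 0.0798]
tcp_rot: [[0.127, 0.992, 0.0], [0.992, -0.127, -0.0], [-0.0, 0.0, -1.0]]
contact_force: [-0.5, -0.2, 3.8]
opening: 0.0001
grasp_force: 2.3
```

>>> drive_tool:
  motion:
    - [[0,0,-0.04],[0,0,0]]
    - [[0,0,-0.04],[0,0,0]]
    - [[0,0,-0.02],[0,0,0]]
    - [[0,0,0],[0,0,0]]
    - [[0,0,0],[0,0,0]]
    - [[0,0,0],[0,0,0]]
    - [[0,0,0],[0,0,0]]
    - [[0,0,0],[0,0,0]]
    - [[0,0,0],[0,0,0]]
    - [[0,0,0],[0,0,0]]
    - [[0,0,0],[0,0,0]]
    - [[0,0,0],[0,0,0]]
    - [[0,0,0],[0,0,0]]

```text
t: 21.15
ee_pos: [0.5392, -0.1734, 0.0751]
tcp_rot: [[0.127, 0.992, 0.0], [0.992, -0.127, 0.0], [0.0, 0.0, -1.0]]
contact_force: [-1.0, -0.2, 6.9]
opening: -0.0
grasp_force: 3.7
```

The bar was held for over 1 s at about 7 N. I rise clear.

>>> drive_tool:
  motion:
    - [[0,0,0.3],[0,0,0]]
    - [[0,0,0.5],[0,0,0]]
    - [[0,0,0.5],[0,0,0]]
    - [[0,0,0.5],[0,0,0]]
    - [[0,0,0.2],[0,0,0]]
    - [[0,0,0],[0,0,0]]
    - [[0,0,0],[0,0,0]]
    - [[0,0,0],[0,0,0]]

```text
t: 21.95
ee_pos: [0.5386, -0.1731, 0.1735]
tcp_rot: [[0.127, 0.992, -0.002], [0.992, -0.127, 0.0], [0.0, -0.002, -1.0]]
contact_force: [-0.9, 0.2, 0.1]
opening: -0.0004
grasp_force: 0.0
```

```bash
python3 - <<'E'
from h import *
print(env.finish_job())
E
```

```text
the job is handed in; nothing more can be done
None
```

I handed the job in at about 22 s: the housing stands released in the empty cell, and the round, square and bar keys were pressed in that order, the bar held for just over a second. No verdict came back, and key travel is inferred from force (about 7 N each) and tool height.

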